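# Hang the dictation headset on its stand

### The arm

A 6-joint arm with a two-finger parallel gripper is mounted at the origin on the work surface. World frame = base frame: x ahead of the robot, y to its left, z up, the work surface at z = 0. Lengths are in m, angles in rad, forces in N, time in s.
With the tool pointing down it reaches from about 0.4 to 0.825 m from the base axis. Payload 7 kg.
Tool frame: the origin (TCP) lies midway between the tips of the shut fingers; the grasp point (between the pads) lies 19 mm behind it; z points along the fingers, x is the direction in which the jaws open and shut, and the axes are right-handed (so a half turn about z gives the same grasp; the last joint's range is limited). The gripper opens to 88 mm and grips with 3 to 60 N. Pads are 19 mm wide; open, the fingers measure 130 mm over their backs; the gripper's body (78 mm by 193 mm) begins 47 mm behind the grasp point.
Start: joints at [1.507, 0.359, 0.012, 0, -1.224, -0.288], TCP at [0.233, 0.634, 0.227] pointing down, gripper open.
Joint ranges: [-3.07, 3.07], [-1.43, 2.12], [-1.02, 1.25], [-3.03, 1.67], [-3.05, -0], [-3.03, 3.03]. Speed limits (rad/s): [2.39, 2.39, 3.01, 3.14, 3.14, 3.14].

### API

Orientations are given as [roll, pitch, yaw] about the fixed x, y, z axes, in that order (R = Rz(yaw) Ry(pitch) Rx(roll)).
In Python, from station import arm, viewer, ticket gives the robot as it stands. The module is installed in compiled form; this text tells all that it offers.
- The arm moves only by the tool step_arm, never from a script. Its argument "targets" is a list of rows, each a list of 3 entries, a list of its own where there are three numbers: the shift along the tool's x, y, z in m, then the turn, a rotation vector about the tool's x, y, z in degrees, then the opening, from -1 (shut) to 1 (fully open), so that 0 is half open. A call has exactly 8 rows; each row shifts and turns the commanded pose from where the row before left it, along the tool's axes as they then stand; what a row does not reach is not made up. A row lasts 1/10 s, in which the tool goes at most 50 mm and 8.59 degrees, less where a joint would pass 70% of its speed; a pose out of reach is approached as far as the arm can. A call is refused whole if a number of a shift passes 0.05 or a number of a turn 8.59, either way. A call with a gripper value outside its range is refused whole. The fingers move at their own pace and stop on an object; "grip_force" is the grip in N (left out, the last holds). Time passes only in rows, so rows that do not move let the fingers close, or fill a call up. It gives the time, the measured TCP pose, the force and the opening at its end, in the units of the state.
- arm.get_state(): the state, without advancing time (a new reading comes with each control period).
- viewer.grab_frame(name): name is "scene" or "top"; returns (picture, depth): 480x640x3 uint8, red, green, blue; 480x640 float32, m along the optical axis (not along the pixel's ray), 0 where there is no reading.
- viewer.calibration(name): a dict with "fov_y" (degrees; the focal length in pixels is half the picture's height over the tangent of half this angle, whatever the lens; pixels are square), "cx", "cy" (the principal point, pixels), "distortion" ([k1, k2, p1, p2, k3] as OpenCV has them; the pictures are not rectified), "world_to_cam" (4x4, takes a point from world to camera coordinates). Camera axes: x right, y up, looking along -z (the intrinsics and any distortion apply to the point x, -y, -z); pixel columns grow to the right and rows downward; lengths in m; the calibration is good to about 2 mm. A picture is of the moment at which its call begins. calibration takes no time and is no camera call.
- ticket.job_done(): hands the job in, once; it reports no verdict.
The state is a dict: "t": time; "q": joint angles; "qd": joint speeds; "joint_efforts": joint torques, N m; "eef_pos": TCP position; "ee_rot": TCP orientation; "force": force on the tool from outside, world axes, zero at the start; "moment": the same for the moment, N m; "width": finger opening in m.
Only numpy, scipy, OpenCV 4.12 (cv2) and the standard library are available. Lean on these libraries where they do the work, as an engineer would, in place of code of your own. Each camera call takes 0.05 s, during which the arm holds its last target.

### The job

The dictation headset has been left leaning on the stack of slide trays on the microscope desk. Hang it on its stand: drape the headband over the stand's horizontal bar so that the middle of the band rests on the bar, the band lies square across it and both ear cups hang level and clear of the desk, then let go. Leave the slide box, the amber bottle and the glass staining jar where they stand.

Things in the scene. Friction and masses are not known exactly. Their poses are not given: they have to be found in the camera images.
- headset_centre (a point): Middle of a rigid dictation headset, 180 mm wide, 190 mm tall, under 0.26 kg: black arched band, round grey ear cups, thin mic boom. Axes: z from cups to band top, y cup to cup, x along the band's width. At first the cups stand on the desk and the band's sides lean on the trays' far upper edge, z leaning 34 degrees from vertical over the trays, towards the robot. Point 95 mm up, inside the arch.
- headset_crown (a point): Top middle of the headband, at mid-thickness, 91 mm from headset_centre along z, same axes. The band is 32 mm wide (x), 8 mm thick; its mid-line is a half circle in y-z, radius 76 mm, centred 76 mm below this point, then straight down to the cups. A 5 mm thick, 26 mm wide cushion lines its underside 36 degrees either side of the crown, so its underside is 9 mm below this point.
- headset_cup (a point): Centre of the +y ear cup's body, 72 mm along y and -61 mm along z from headset_centre, same axes; the other cup mirrors it at -y. Cups are 68 mm across and 35 mm thick, their inner faces 110 mm apart. The mic boom is on this cup and reaches 105 mm along +x.
- stand_bar (a point): Headset stand (fixed): middle of its level bar, on the axis, 235 mm above the desk. Metal tube 16 mm thick along x, straight for 50 mm either way. Its -x end (robot's side) is free and turned up: tip 22 mm above the axis, at x = -70 mm. At +x it bends down into the post (16 mm thick, x = +64 mm) on a round base 160 mm across, 14 mm thick, centred under this point.
- trays_edge (a point): Stack of five cardboard slide trays, 190 x 200 mm, 80 mm high, fixed. This point is the middle of the upper edge on which the headset leans; the edge runs 200 mm along y and the stack extends 190 mm along -x from it.
- slide_box: Bystander: closed plastic slide box, 84 x 100 mm and 36 mm high, standing on the desk; origin at the centre of its underside.
- bottle: Bystander: amber bottle, 60 mm across, 125 mm tall; origin at the centre of its underside.
- stain_jar: Bystander: glass staining jar, 68 mm across, 95 mm tall; origin at the centre of its underside.
Not all that is in view belongs to the job. Leave any blue or red look-alike of the part that bears stand_bar alone.

How it is judged:
At the end, for the whole second after the job is handed in: The headset hangs at rest, cups down, from the bar: its crown 8 to 25 mm above the bar's axis, within 45 mm of the bar's middle along it and 30 mm sideways; the headset leans less than 15 degrees from upright and the band's width is within 20 degrees of the bar's direction (x of headset_crown in the frame of stand_bar between -0.045 and 0.045 m and y of headset_crown in the frame of stand_bar between -0.03 and 0.03 m and z of headset_crown in the frame of stand_bar between 0.008 and 0.025 m and angle between headset_crown's own z axis and vertical below 0.26 rad and angle between the x axis of headset_crown and the x axis of stand_bar, either way round below 0.35 rad and linear speed of headset below 0.03 m/s and angular speed of headset below 0.3 rad/s); the robot touches nothing.
It fails at once if the slide box is pushed away (more than 30 mm) (distance of slide_box from where it was at the start of the episode above 0.03 m).
It fails at once if the bottle is pushed away or knocked over (distance of bottle from where it was at the start of the episode above 0.03 m or angle between bottle's own z axis and vertical above 0.5 rad).
It fails at once if the staining jar is pushed away or knocked over (distance of stain_jar from where it was at the start of the episode above 0.03 m or angle between stain_jar's own z axis and vertical above 0.5 rad).
It also fails if it takes over 51 s, if anything falls off the work surface, if the arm or the gripper's body presses on something with over 40 N, if the wrist force passes 120 N, or if a joint passes its speed limit or range.

## Working session

There is one attempt and no reset: what is moved stays moved. The work goes in short steps, Python scripts to look and compute and a tool call to move; the robot and the scene stay as the last step left them, time stands still between calls to the robot, and variables do not carry over. Pictures are saved under pics/ and viewed, and the job is handed in when it is done.

Besides the shell and the picture viewer there is one more tool, called after ">>>" as a command line: name --argument value ..., lists and objects as JSON in quotes. step_arm: Moves the arm, as the interface text tells. Its arguments: {"type":"object","properties":{"targets":{"type":"array"},"grip_force":{"type":"number"}},"required":["targets"]}

```bash
mkdir -p pics
cat > h.py <<'E'
import numpy as np, cv2
from station import arm, viewer, ticket
from scipy.spatial.transform import Rotation as R
def grab(name,fn=None):
    p,d=viewer.grab_frame(name)
    if fn: cv2.imwrite('pics/'+fn+'.png',p[:,:,::-1]); np.savez('pics/'+fn+'.npz',p=p,d=d)
    return p,d
def cal(name):
    c=viewer.calibration(name); f=240/np.tan(np.radians(c['fov_y'])/2)
    K=np.array([[f,0,c['cx']],[0,f,c['cy']],[0,0,1]]); return K,np.array(c['distortion'],float),np.array(c['world_to_cam'])
def cloud(name,d):
    K,D,T=cal(name); v,u=np.mgrid[0:480,0:640]
    n=cv2.undistortPoints(np.stack([u,v],-1).reshape(-1,1,2).astype(float),K,D).reshape(480,640,2)
    P=np.stack([n[...,0]*d,-n[...,1]*d,-d],-1); Ti=np.linalg.inv(T)
    W=P@Ti[:3,:3].T+Ti[:3,3]; W[d<=0]=np.nan; return W
def proj(name,X):
    K,D,T=cal(name); X=np.atleast_2d(X); c=X@T[:3,:3].T+T[:3,3]; c=c*[1,-1,-1]
    return cv2.projectPoints(c.reshape(-1,1,3),np.zeros(3),np.zeros(3),K,D)[0].reshape(-1,2)
E
python3 - <<'E'
from h import *
for n in('scene','top'):
    grab(n,n+'0'); K,D,T=cal(n); print(n,K[0,0],K[:2,2],D); Ti=np.linalg.inv(T); print(Ti.round(3))
s=arm.get_state(); print(s)
E
```

```text
scene 519.8723651366049 [317.74541552 235.22917015] [-0.07412262  0.          0.          0.          0.        ]
[[-0.866 -0.336  0.37   1.215]
 [ 0.499 -0.599  0.626  0.956]
 [ 0.011  0.727  0.686  1.186]
 [ 0.     0.     0.     1.   ]]
top 463.60647852827685 [323.49214315 238.85283116] [-0.03459016  0.          0.          0.          0.        ]
[[ 0.013  0.997 -0.082  0.55 ]
 [-1.     0.015  0.017  0.007]
 [ 0.018  0.082  0.997  1.248]
 [ 0.     0.     0.     1.   ]]
{'t': 0.1, 'q': array([ 1.50713409e+00,  3.59342448e-01,  1.11329190e-02, -3.15332771e-04,
       -1.22410171e+00, -2.88106626e-01]), 'qd': array([-0.0006145 , -0.00369386,  0.00360465,  0.0012553 , -0.00063408,
        0.00134615]), 'joint_efforts': array([-1.78356826e-03, -5.84162092e+01,  2.93750435e+01,  7.01554075e+00,
        1.01378281e-02, -5.53693224e-05]), 'eef_pos': array([0.23244478, 0.63323652, 0.22568993]), 'ee_rot': array([-3.14144640e+00, -1.53671104e-03, -1.92267267e+00]), 'force': array([ 0.16671425, -0.2387257 ,  0.85904129]), 'moment': array([0.0329948 , 0.00558567, 0.00609652]), 'width': 0.08731818492790734}
```

View pics/scene0.png

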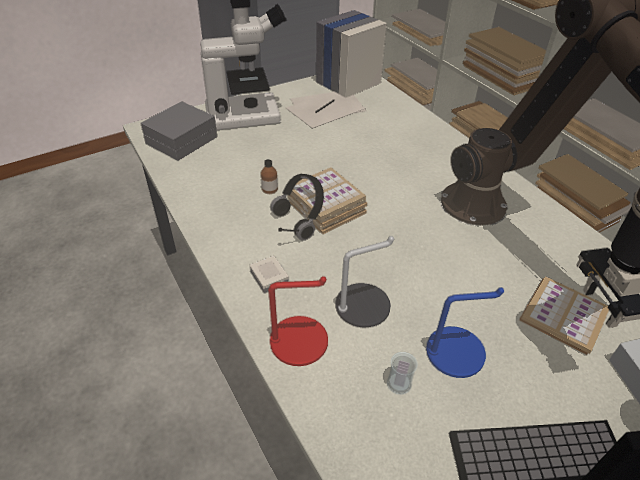

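View pics/top0.png

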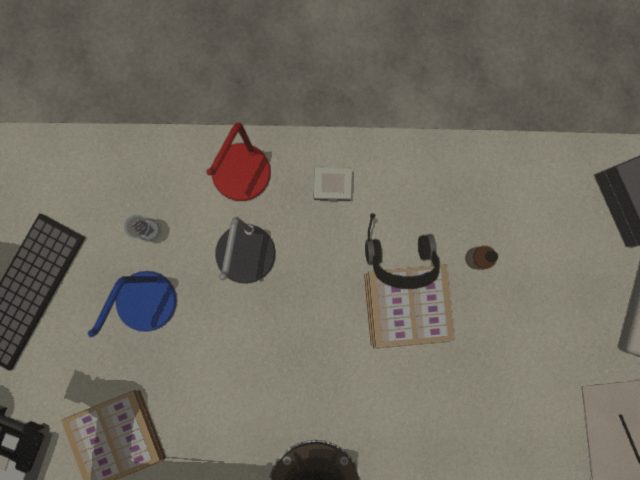

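Run:
```python
from h import *
a=np.load('pics/scene0.npz');b=np.load('pics/top0.npz')
A=cv2.resize(a['p'][160:340,240:480],None,fx=2.5,fy=2.5,interpolation=2)[:,:,::-1]
B=cv2.resize(b['p'][190:370,200:500],None,fx=2.6,fy=2.6,interpolation=2)[:,:,::-1]
cv2.imwrite('pics/c1.png',A);cv2.imwrite('pics/c2.png',B)
for n,d in(('scene',a),('top',b)):
    W=cloud(n,d['d']); hsv=cv2.cvtColor(d['p'],cv2.COLOR_RGB2HSV).astype(int)
    np.save('pics/W_'+n,W)
    z=W[...,2]; low=(hsv[...,1]<60)
    # grey bar: height ~0.235
    m=(z>0.205)&(z<0.27)&low&(W[...,0]>.3)&(W[...,0]<.75)&(W[...,1]>.05)&(W[...,1]<.4)
    v,u=np.where(m); print(n,'bar px',m.sum(),u.min(),u.max(),v.min(),v.max()); P=W[m]; print(P.min(0),P.max(0))
    np.save('pics/bar_'+n,P)
    # base disc z ~ .014
    m=(abs(z-.014)<.008)&(hsv[...,2]<90)&low&(W[...,0]>.3)&(W[...,0]<.75)&(W[...,1]>.05)&(W[...,1]<.4)
    P=W[m]; c,r=cv2.minEnclosingCircle(P[:,:2].astype(np.float32)); print('base',m.sum(),c,r,np.median(P[:,2]))
```

```text
scene bar px 360 343 393 236 264
[0.54454553 0.17975279 0.20599229] [0.68435003 0.21424986 0.25921458]
base 1672 (0.5924544334411621, 0.26183342933654785) 0.14481563866138458 0.012742492038027908
top bar px 483 219 240 217 279
[0.54267397 0.17799439 0.20783889] [0.6805584  0.21277061 0.261846  ]
base 2317 (0.5455071926116943, 0.26563623547554016) 0.17534177005290985 0.01446521406447121
```

View pics/c1.png

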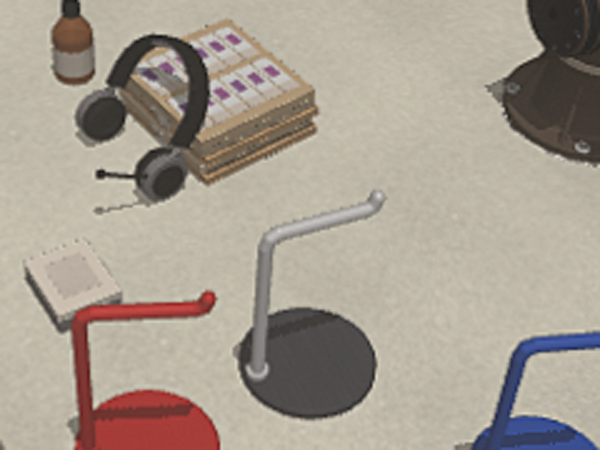

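View pics/c2.png

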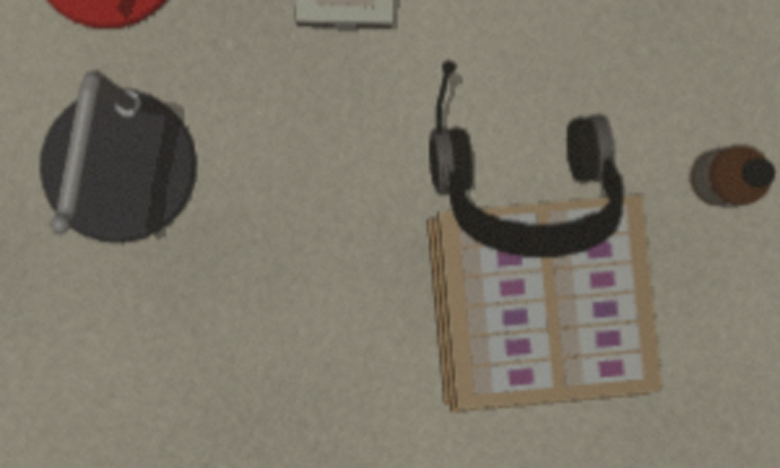

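Run:
```python
from h import *
for n in('scene','top'):
    d=np.load(f'pics/{n}0.npz'); W=np.load(f'pics/W_{n}.npy'); P=np.load(f'pics/bar_{n}.npy')
    # bar straight part
    Q=P[(P[:,0]>.57)&(P[:,0]<.66)&(P[:,2]>.225)]
    l=cv2.fitLine(Q[:,:2].astype(np.float32),2,0,.01,.01).ravel(); yaw=np.arctan(l[1]/l[0]); print(n,'bar yaw',np.degrees(yaw),'at x=.62 y',l[3]+(.62-l[2])*l[1]/l[0],'ztop',np.percentile(Q[:,2],90))
    e=np.array([np.cos(yaw),np.sin(yaw)]); s=P[:,:2]@e; print('s range',s.min(),s.max(), 'tipz',P[:,2].max(), 'tip pt',P[P[:,2].argmax()])
    hsv=cv2.cvtColor(d['p'],cv2.COLOR_RGB2HSV).astype(int); z=W[...,2]
    v,u=np.mgrid[0:480,0:640]
    box=((u>205)&(u<285)&(v>200)&(v<290)) if n=='top' else ((u>330)&(u<400)&(v>275)&(v<335))
    m=box&(hsv[...,2]<90)&(abs(z-.014)<.006)
    m=cv2.morphologyEx(m.astype(np.uint8),cv2.MORPH_OPEN,np.ones((3,3)))
    _,lab,st,_=cv2.connectedComponentsWithStats(m); k=1+st[1:,4].argmax(); P=W[lab==k]
    c,r=cv2.minEnclosingCircle(P[:,:2].astype(np.float32)); print('base',st[k],c,r)
    # headset band: dark and high
    box=(W[...,0]>.35)&(W[...,0]<.75)&(W[...,1]>-.3)&(W[...,1]<.0)
    m=box&(hsv[...,2]<85)&(z>.006)&(hsv[...,1]<110)
    m=m.astype(np.uint8); _,lab,st,_=cv2.connectedComponentsWithStats(m)
    for k in range(1,len(st)):
        if st[k,4]>40: P=W[lab==k]; print('dark',st[k],P.min(0).round(3),P.max(0).round(3))
    k=1+st[1:,4].argmax(); H=W[lab==k]; np.save(f'pics/H_{n}',H)
    # trays top
    m=box&(abs(z-.08)<.004)&(hsv[...,2]>90); P=W[m]
    r=cv2.minAreaRect(P[:,:2].astype(np.float32)); print('tray',r,cv2.boxPoints(r).round(3).tolist(),np.median(P[:,2]))
    # others
    for nm,mm in(('bottle',box&(z>.02)&(hsv[...,1]>120)&(W[...,1]<-.2)),):
        P=W[mm]; print(nm,P.min(0),P.max(0)) if len(P) else None
```

```text
scene bar yaw -9.358976 at x=.62 y 0.19804256 ztop 0.24331497652306788
s range 0.5036055512831485 0.6446541764883386 tipz 0.25921457736295894 tip pt [0.55541198 0.21226382 0.25921458]
base [ 340  283   50   42 1461] (0.6135756373405457, 0.19686268270015717) 0.08030973374843597
dark [279 174  45  63 642] [ 0.477 -0.299  0.006] [ 0.714 -0.124  0.176]
dark [271 198  19  18 240] [ 0.602 -0.292  0.007] [ 0.668 -0.261  0.074]
dark [300 226  15  14 130] [ 0.588 -0.137  0.007] [ 0.647 -0.118  0.061]
tray ((0.5477306842803955, -0.21176528930664062), (0.33628082275390625, 0.17593976855278015), 0.015834419056773186) [[0.3799999952316284, -0.12399999797344208], [0.3799999952316284, -0.30000001192092896], [0.7160000205039978, -0.30000001192092896], [0.7160000205039978, -0.12399999797344208]] 0.07940596323341964
top bar yaw -9.408026 at x=.62 y 0.19348907 ztop 0.24477667249220159
s range 0.5012240726144669 0.6417747272711608 tipz 0.26184600040680117 tip pt [0.55122982 0.20466905 0.261846  ]
base [ 228  226   47   57 1932] (0.6101667881011963, 0.19347062706947327) 0.07881862670183182
dark [ 365  213   75   76 1738] [ 0.525 -0.299  0.006] [ 0.713 -0.122  0.175]
tray ((0.5520477294921875, -0.21387463808059692), (0.3353061079978943, 0.1713598072528839), 4.424675941467285) [[0.3779999911785126, -0.14100000262260437], [0.3919999897480011, -0.31200000643730164], [0.7260000109672546, -0.28600001335144043], [0.7129999995231628, -0.11599999666213989]] 0.08028621099359023
```

Run:
```python
from h import *
t=np.radians(34)
for n in('scene','top'):
    H=np.load(f'pics/H_{n}.npy'); 
    for zc in(.12,.135,.15):
        Q=H[(H[:,2]>zc)&(H[:,0]>.4)]
        r=cv2.minAreaRect(Q[:,:2].astype(np.float32)); l=cv2.fitLine(Q[:,:2].astype(np.float32),2,0,.01,.01).ravel()
        print(n,zc,len(Q),'rect',np.round(r[0],4),np.round(r[1],4),round(r[2],1),'line dir',np.degrees(np.arctan(l[1]/l[0])).round(1),'mean',Q.mean(0).round(4))
    # refine with yaw candidates: cylinder fit
    from scipy.optimize import least_squares
    Q=H[(H[:,2]>.12)&(H[:,0]>.4)]
    def axes(y): 
        Rz=R.from_euler('z',y); return Rz.apply([np.cos(t),0,np.sin(t)]),Rz.apply([0,1,0]),Rz.apply([-np.sin(t),0,np.cos(t)])
    for deg in(0,3,5,7):
        x,y,z=axes(np.radians(deg)); ex=Q@x; a=Q@y; b=Q@z
        A=np.c_[2*a,2*b,np.ones(len(a))]; s=np.linalg.lstsq(A,a*a+b*b,rcond=None)[0]; rr=np.sqrt(s[2]+s[0]**2+s[1]**2); res=np.std(np.hypot(a-s[0],b-s[1]))
        mid=np.percentile(ex,[1,99]); c=x*mid.mean()+y*s[0]+z*s[1]
        print(n,deg,'r',rr.round(4),'res',res.round(5),'xw',np.ptp(mid).round(4),'arc centre',c.round(4),'crown',(c+z*.076).round(4))
# trays edge from colour in top: fine points
W=np.load('pics/W_top.npy'); m=(abs(W[...,2]-.08)<.006)&(W[...,0]>.36)&(W[...,0]<.62)&(W[...,1]>-.35)&(W[...,1]<-.06)
m=cv2.morphologyEx(m.astype(np.uint8),cv2.MORPH_OPEN,np.ones((3,3))); _,lab,st,_=cv2.connectedComponentsWithStats(m);k=1+st[1:,4].argmax();P=W[lab==k]
print(st[k]);r=cv2.minAreaRect(P[:,:2].astype(np.float32));print(r,cv2.boxPoints(r).round(3).tolist())
```

```text
scene 0.12 292 rect [ 0.5584 -0.2194] [0.0613 0.1584] 9.7 line dir -82.1 mean [ 0.5566 -0.2027  0.1463]
scene 0.135 210 rect [ 0.5531 -0.2195] [0.0521 0.1387] 3.7 line dir -81.5 mean [ 0.5527 -0.2047  0.1539]
scene 0.15 132 rect [ 0.548  -0.2168] [0.0409 0.1136] 5.2 line dir -82.6 mean [ 0.5512 -0.2117  0.1605]
scene 0 r 0.0736 res 0.00285 xw 0.0404 arc centre [ 0.5845 -0.2149  0.1019] crown [ 0.542  -0.2149  0.1649]
scene 3 r 0.074 res 0.00285 xw 0.0372 arc centre [ 0.5843 -0.215   0.1014] crown [ 0.5419 -0.2173  0.1644]
scene 5 r 0.0741 res 0.00287 xw 0.0361 arc centre [ 0.5846 -0.2151  0.1014] crown [ 0.5423 -0.2188  0.1645]
scene 7 r 0.0742 res 0.0029 xw 0.0359 arc centre [ 0.5852 -0.2152  0.1018] crown [ 0.5431 -0.2204  0.1648]
top 0.12 799 rect [ 0.5577 -0.22  ] [0.0631 0.1545] 6.3 line dir -86.1 mean [ 0.5496 -0.214   0.1525]
top 0.135 708 rect [ 0.5522 -0.2216] [0.0518 0.1439] 5.8 line dir -84.9 mean [ 0.5477 -0.2173  0.1558]
top 0.15 518 rect [ 0.5472 -0.2222] [0.0419 0.1202] 6.4 line dir -84.9 mean [ 0.5461 -0.2202  0.1605]
top 0 r 0.077 res 0.00218 xw 0.0414 arc centre [ 0.5838 -0.218   0.1005] crown [ 0.5413 -0.218   0.1635]
top 3 r 0.0774 res 0.00212 xw 0.0361 arc centre [ 0.5836 -0.2181  0.0999] crown [ 0.5411 -0.2203  0.1629]
top 5 r 0.0776 res 0.0021 xw 0.034 arc centre [ 0.5833 -0.2182  0.0996] crown [ 0.541  -0.2219  0.1626]
top 7 r 0.0776 res 0.0021 xw 0.0346 arc centre [ 0.5838 -0.2183  0.0998] crown [ 0.5416 -0.2234  0.1628]
[ 369  265   85   82 4847]
((0.481640487909317, -0.23555108904838562), (0.18980377912521362, 0.20129241049289703), 5.53582763671875) [[0.37700000405311584, -0.14499999582767487], [0.3970000147819519, -0.3449999988079071], [0.5860000252723694, -0.3269999921321869], [0.5659999847412109, -0.12600000202655792]]
```

```bash
cat >> h.py <<'E'
import json
def toolR(yaw_deg,tilt_deg):
    # headset axes with yaw, lean tilt towards -x; tool x=-hx, tool z=-hz
    Rz=R.from_euler('z',yaw_deg,degrees=True); t=np.radians(tilt_deg)
    x=Rz.apply([np.cos(t),0,np.sin(t)]);y=Rz.apply([0,1,0]);z=Rz.apply([-np.sin(t),0,np.cos(t)])
    return R.from_matrix(np.stack([-x,y,-z],1)), np.stack([x,y,z],1)
def plan(wps,grip,start=None):
    """wps: list of (pos,R,nrows)"""
    s=arm.get_state()
    if start is None: p=np.array(s['eef_pos']);q=R.from_euler('xyz',s['ee_rot'])
    else: p,q=start
    rows=[]
    for (P,Q,n) in wps:
        P=np.array(P)
        for i in range(n):
            k=n-i
            d=q.inv().apply((P-p)/k); w=np.degrees((q.inv()*Q).as_rotvec()/k)
            d=np.round(d,3); w=np.round(w,1)
            if abs(d).max()>.05 or abs(w).max()>8.59: print('LIMIT',d,w)
            p=p+q.apply(d); q=q*R.from_rotvec(np.radians(w)); rows.append([d.tolist(),w.tolist(),grip])
    while len(rows)%8: rows.append([[0,0,0],[0,0,0],grip])
    for i in range(0,len(rows),8): print(json.dumps(rows[i:i+8]))
    print('end',p.round(4),R.as_euler(q,'xyz').round(3))
    return p,q
E
python3 - <<'E'
from h import *
Rg,H=toolR(5.5,34); crown=np.array([.542,-.2215,.161])
yo=.034; g=crown+H@[0,yo,-.076+np.sqrt(.076**2-yo**2)]
tcp=g-H[:,2]*.016; pre=g+H[:,2]*.09
print('band grip',g,'tcp',tcp,'pre',pre)
Rd,_=toolR(-30,0)
plan([([.33,.46,.36],R.from_euler('xyz',arm.get_state()['ee_rot']),5),([.46,.12,.40],toolR(30,0)[0],9),(pre,Rg,10)],0.2)
W=np.load('pics/W_top.npy')
for u,v in((210,172),(238,127),(250,150)): print(W[v,u])
E
```

```text
band grip [ 0.54321057 -0.18722618  0.15434331] tcp [ 0.55211646 -0.18636864  0.14107871] pre [ 0.4931149  -0.19204985  0.22895669]
[[[0.026, -0.03, -0.027], [0.0, 0.0, 0.0], 0.2], [[0.026, -0.03, -0.027], [-0.0, 0.0, 0.0], 0.2], [[0.026, -0.03, -0.027], [-0.0, -0.0, 0.0], 0.2], [[0.026, -0.031, -0.027], [-0.0, 0.0, 0.0], 0.2], [[0.025, -0.03, -0.026], [-0.0, -0.0, 0.0], 0.2], [[0.031, -0.027, -0.004], [-0.0, -0.0, 4.4], 0.2], [[0.028, -0.029, -0.004], [-0.0, -0.0, 4.4], 0.2], [[0.026, -0.031, -0.005], [-0.0, -0.0, 4.4], 0.2]]
[[[0.024, -0.033, -0.004], [-0.0, -0.0, 4.4], 0.2], [[0.021, -0.034, -0.005], [-0.0, -0.0, 4.4], 0.2], [[0.018, -0.036, -0.004], [-0.0, -0.0, 4.5], 0.2], [[0.015, -0.037, -0.005], [-0.0, -0.0, 4.4], 0.2], [[0.013, -0.039, -0.004], [-0.0, -0.0, 4.5], 0.2], [[0.01, -0.039, -0.005], [-0.1, -0.1, 4.4], 0.2], [[0.013, -0.029, 0.017], [0.7, -3.3, 2.4], 0.2], [[0.012, -0.029, 0.017], [0.7, -3.4, 2.4], 0.2]]
[[[0.012, -0.029, 0.016], [0.7, -3.3, 2.4], 0.2], [[0.012, -0.03, 0.016], [0.7, -3.4, 2.4], 0.2], [[0.012, -0.03, 0.016], [0.7, -3.3, 2.4], 0.2], [[0.011, -0.03, 0.015], [0.8, -3.4, 2.4], 0.2], [[0.011, -0.031, 0.015], [0.7, -3.3, 2.3], 0.2], [[0.011, -0.031, 0.015], [0.8, -3.4, 2.4], 0.2], [[0.01, -0.031, 0.015], [0.7, -3.3, 2.3], 0.2], [[0.01, -0.03, 0.015], [0.8, -3.4, 2.4], 0.2]]
end [ 0.493  -0.1916  0.2285] [ 3.142  0.594 -3.046]
[0.77396671 0.23940731 0.25392623]
[0.88079257 0.18459357 0.23724167]
[0.88094064 0.18421002 0.04797364]
```

>>> step_arm --targets '[[[0.026, -0.03, -0.027], [0, 0, 0], 0.5], [[0.026, -0.03, -0.027], [0, 0, 0], 0.5], [[0.026, -0.03, -0.027], [0, 0, 0], 0.5], [[0.026, -0.031, -0.027], [0, 0, 0], 0.5], [[0.025, -0.03, -0.026], [0, 0, 0], 0.5], [[0.031, -0.027, -0.004], [0, 0, 4.4], 0.5], [[0.028, -0.029, -0.004], [0, 0, 4.4], 0.5], [[0.026, -0.031, -0.005], [0, 0, 4.4], 0.5]]' --grip_force 50

```text
t: 0.9
eef_pos: [0.374, 0.3451, 0.3735]
ee_rot: [3.141, -0.0, -2.156]
force: [0.1, 0.0, -0.5]
width: 0.0659
```

Run:
```python
from h import *
s=arm.get_state(); print(s['t'],s['eef_pos'],s['ee_rot'],s['q'],s['width'])
Rg,H=toolR(5.5,34)
plan([([.46,.12,.40],toolR(30,0)[0],6),([.493,-.192,.229],Rg,10)],0.5)
```

```text
0.9 [0.37397551 0.34505023 0.37351049] [ 3.14133258e+00 -3.16670008e-04 -2.15604253e+00] [ 1.13143453e+00  1.73359015e-02 -8.79056451e-02 -3.05019584e-04
 -1.46583029e+00 -1.45852449e-01] 0.06589920686910777
[[[0.023, -0.033, -0.004], [0.0, -0.0, 4.4], 0.5], [[0.021, -0.034, -0.004], [0.0, -0.0, 4.4], 0.5], [[0.018, -0.036, -0.005], [0.0, -0.0, 4.4], 0.5], [[0.015, -0.037, -0.004], [0.0, -0.0, 4.4], 0.5], [[0.013, -0.038, -0.005], [0.0, -0.0, 4.4], 0.5], [[0.009, -0.039, -0.004], [0.0, -0.0, 4.5], 0.5], [[0.013, -0.029, 0.017], [0.7, -3.3, 2.4], 0.5], [[0.012, -0.029, 0.017], [0.7, -3.4, 2.4], 0.5]]
[[[0.012, -0.029, 0.016], [0.7, -3.4, 2.4], 0.5], [[0.012, -0.03, 0.016], [0.7, -3.3, 2.4], 0.5], [[0.012, -0.03, 0.016], [0.7, -3.4, 2.4], 0.5], [[0.011, -0.03, 0.015], [0.7, -3.3, 2.3], 0.5], [[0.011, -0.031, 0.015], [0.8, -3.4, 2.4], 0.5], [[0.011, -0.031, 0.015], [0.7, -3.3, 2.3], 0.5], [[0.01, -0.031, 0.014], [0.8, -3.4, 2.4], 0.5], [[0.01, -0.031, 0.015], [0.7, -3.3, 2.3], 0.5]]
end [ 0.493  -0.1924  0.2287] [ 3.141  0.593 -3.045]
```

Tracking is good.

>>> step_arm --targets '[[[0.023, -0.033, -0.004], [0, 0, 4.4], 0.5], [[0.021, -0.034, -0.004], [0, 0, 4.4], 0.5], [[0.018, -0.036, -0.005], [0, 0, 4.4], 0.5], [[0.015, -0.037, -0.004], [0, 0, 4.4], 0.5], [[0.013, -0.038, -0.005], [0, 0, 4.4], 0.5], [[0.009, -0.039, -0.004], [0, 0, 4.5], 0.5], [[0.013, -0.029, 0.017], [0.7, -3.3, 2.4], 0.5], [[0.012, -0.029, 0.017], [0.7, -3.4, 2.4], 0.5]]'

```text
t: 1.7
eef_pos: [0.4684, 0.0585, 0.3645]
ee_rot: [-3.122, 0.12, -2.701]
force: [-0.5, -0.2, -0.1]
width: 0.0656
```

>>> step_arm --targets '[[[0.012, -0.029, 0.016], [0.7, -3.4, 2.4], 0.5], [[0.012, -0.03, 0.016], [0.7, -3.3, 2.4], 0.5], [[0.012, -0.03, 0.016], [0.7, -3.4, 2.4], 0.5], [[0.011, -0.03, 0.015], [0.7, -3.3, 2.3], 0.5], [[0.011, -0.031, 0.015], [0.8, -3.4, 2.4], 0.5], [[0.011, -0.031, 0.015], [0.7, -3.3, 2.3], 0.5], [[0.01, -0.031, 0.014], [0.8, -3.4, 2.4], 0.5], [[0.01, -0.031, 0.015], [0.7, -3.3, 2.3], 0.5]]'

```text
t: 2.5
eef_pos: [0.4938, -0.1916, 0.2284]
ee_rot: [-3.141, 0.596, -3.044]
force: [0.0, -0.8, -0.6]
width: 0.0658
```

Run:
```python
from h import *
Rg,H=toolR(5.5,34)
plan([([.552,-.1865,.141],Rg,7)],0.5)
s=arm.get_state(); print(s['t'],s['eef_pos'],s['ee_rot'],s['q'],s['width'],s['force'])
p,_=grab('scene','s1'); cv2.imwrite('pics/s1c.png',cv2.resize(p[100:320,180:480],None,fx=2.5,fy=2.5,interpolation=2)[:,:,::-1])
```

```text
[[[0.0, -0.0, 0.015], [0.0, 0.0, 0.0], 0.5], [[0.0, -0.0, 0.015], [0.0, 0.0, 0.0], 0.5], [[0.0, -0.0, 0.015], [0.0, 0.0, 0.0], 0.5], [[0.0, -0.0, 0.015], [0.0, 0.0, 0.0], 0.5], [[0.0, -0.0, 0.015], [0.0, 0.1, 0.0], 0.5], [[0.0, -0.0, 0.015], [0.0, 0.0, 0.0], 0.5], [[0.001, -0.001, 0.015], [0.0, 0.1, 0.1], 0.5], [[0, 0, 0], [0, 0, 0], 0.5]]
end [ 0.5517 -0.187   0.1409] [ 3.141  0.593 -3.046]
2.5 [ 0.49377642 -0.19161705  0.22835763] [-3.14085538  0.59633529 -3.0437087 ] [-0.08423731 -0.15310887 -0.63976255 -0.21036807 -0.50480121  0.33596358] 0.06579752559372548 [ 0.04391609 -0.80946957 -0.5875966 ]
```

View pics/s1c.png

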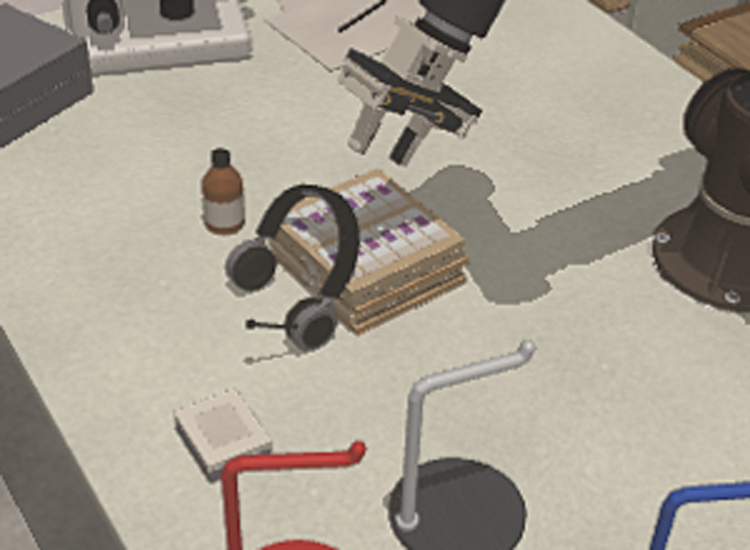

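>>> step_arm --targets '[[[0, 0, 0.015], [0, 0, 0], 0.5], [[0, 0, 0.015], [0, 0, 0], 0.5], [[0, 0, 0.015], [0, 0, 0], 0.5], [[0, 0, 0.015], [0, 0, 0], 0.5], [[0, 0, 0.015], [0, 0, 0], 0.5], [[0, 0, 0.015], [0, 0, 0], 0.5], [[0.001, -0.001, 0.015], [0, 0.1, 0.1], 0.5], [[0, 0, 0], [0, 0, 0], 0.5]]'

```text
t: 3.35
eef_pos: [0.5519, -0.1853, 0.139]
ee_rot: [3.139, 0.588, -3.045]
force: [0.2, -0.1, 0.2]
width: 0.0658
```

Run:
```python
from h import *
s=arm.get_state(); print(s['t'],s['eef_pos'],s['ee_rot'],s['width'],s['force'])
p,_=grab('scene','s2'); A=cv2.resize(p[130:260,240:380],None,fx=4,fy=4,interpolation=2)
cv2.imwrite('pics/s2c.png',A[:,:,::-1])
p,_=grab('top','t2'); cv2.imwrite('pics/t2c.png',cv2.resize(p[190:350,330:500],None,fx=4,fy=3.7,interpolation=2)[:,:,::-1])
```

```text
3.35 [ 0.55193028 -0.18528987  0.13897005] [ 3.13885158  0.58806914 -3.04547093] 0.06580072362837823 [ 0.22338699 -0.08659935  0.20243322]
```

View pics/s2c.png

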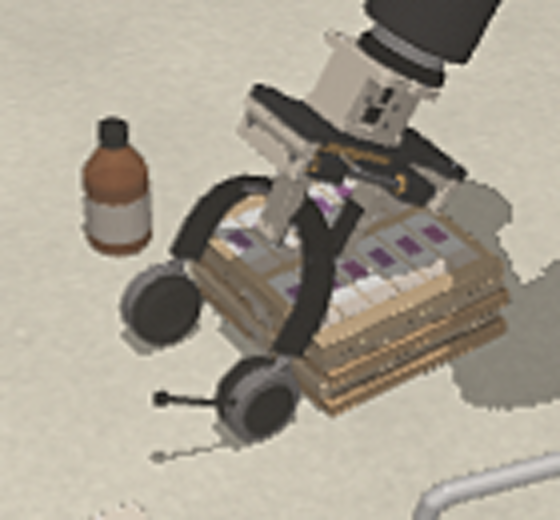

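View pics/t2c.png

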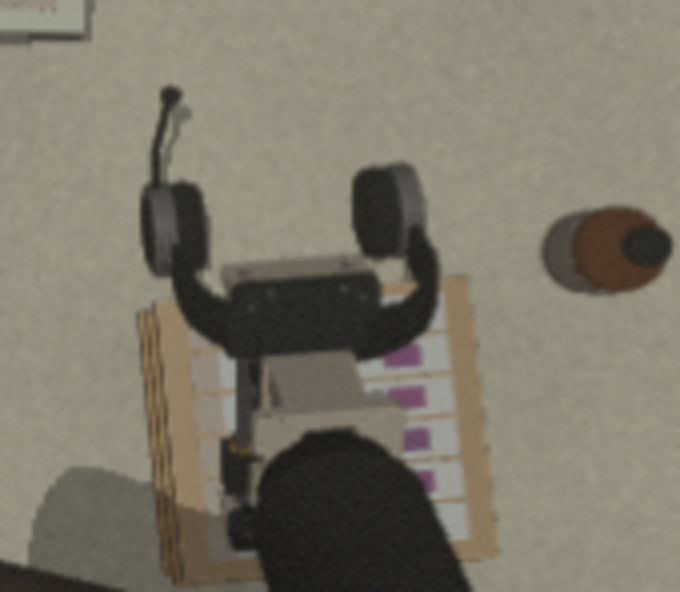

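Scene crop: the fingers straddle the band, one each side (about (285,215) and (345,235) in the crop). The headset hasn't moved. Next, close the gripper.

>>> step_arm --targets '[[[0, 0, 0], [0, 0, 0], 0.2], [[0, 0, 0], [0, 0, 0], 0], [[0, 0, 0], [0, 0, 0], -0.3], [[0, 0, 0], [0, 0, 0], -0.6], [[0, 0, 0], [0, 0, 0], -1], [[0, 0, 0], [0, 0, 0], -1], [[0, 0, 0], [0, 0, 0], -1], [[0, 0, 0], [0, 0, 0], -1]]' --grip_force 50

```text
t: 4.25
eef_pos: [0.5524, -0.1855, 0.1413]
ee_rot: [3.14, 0.592, -3.044]
force: [-2.2, 1.4, 4.4]
width: 0.031
```

Run:
```python
from h import *
s=arm.get_state(); print(s['t'],s['eef_pos'],s['ee_rot'],s['width'],s['force'],s['moment'])
q=R.from_euler('xyz',s['ee_rot']); p=s['eef_pos']
plan([(p+[0,0,.17],q,16)],-1)
```

```text
4.25 [ 0.55235862 -0.18546889  0.14131439] [ 3.14019388  0.59181345 -3.0443821 ] 0.031040017456260328 [-2.22321896  1.44265523  4.35033561] [0.44062542 1.86542557 0.35413262]
[[[-0.006, 0.0, -0.009], [0.0, 0.0, 0.0], -1], [[-0.006, 0.0, -0.009], [0.0, 0.0, 0.0], -1], [[-0.006, 0.0, -0.009], [0.0, 0.0, 0.0], -1], [[-0.006, 0.0, -0.009], [0.0, 0.0, 0.0], -1], [[-0.006, 0.0, -0.009], [0.0, 0.0, 0.0], -1], [[-0.006, 0.0, -0.009], [0.0, 0.0, 0.0], -1], [[-0.006, 0.0, -0.009], [0.0, 0.0, 0.0], -1], [[-0.006, 0.0, -0.009], [0.0, 0.0, 0.0], -1]]
[[[-0.006, 0.0, -0.009], [0.0, 0.0, 0.0], -1], [[-0.006, 0.0, -0.009], [0.0, 0.0, 0.0], -1], [[-0.006, 0.0, -0.009], [0.0, 0.0, 0.0], -1], [[-0.006, 0.0, -0.008], [0.0, 0.0, 0.0], -1], [[-0.006, 0.0, -0.009], [0.0, 0.0, 0.0], -1], [[-0.006, 0.0, -0.008], [0.0, 0.0, 0.0], -1], [[-0.005, 0.0, -0.009], [0.0, 0.0, 0.0], -1], [[-0.006, 0.0, -0.008], [0.0, 0.0, 0.0], -1]]
end [ 0.5526 -0.1856  0.3113] [ 3.14   0.592 -3.044]
```

>>> step_arm --targets '[[[-0.006, 0, -0.009], [0, 0, 0], -1], [[-0.006, 0, -0.009], [0, 0, 0], -1], [[-0.006, 0, -0.009], [0, 0, 0], -1], [[-0.006, 0, -0.009], [0, 0, 0], -1], [[-0.006, 0, -0.009], [0, 0, 0], -1], [[-0.006, 0, -0.009], [0, 0, 0], -1], [[-0.006, 0, -0.009], [0, 0, 0], -1], [[-0.006, 0, -0.009], [0, 0, 0], -1]]'

```text
t: 5.05
eef_pos: [0.5519, -0.1856, 0.2286]
ee_rot: [3.14, 0.592, -3.045]
force: [-0.5, -0.5, -1.6]
width: 0.0313
```

>>> step_arm --targets '[[[-0.006, 0, -0.009], [0, 0, 0], -1], [[-0.006, 0, -0.009], [0, 0, 0], -1], [[-0.006, 0, -0.009], [0, 0, 0], -1], [[-0.006, 0, -0.008], [0, 0, 0], -1], [[-0.006, 0, -0.009], [0, 0, 0], -1], [[-0.006, 0, -0.008], [0, 0, 0], -1], [[-0.005, 0, -0.009], [0, 0, 0], -1], [[-0.006, 0, -0.008], [0, 0, 0], -1]]'

```text
t: 5.85
eef_pos: [0.5524, -0.1857, 0.3119]
ee_rot: [3.14, 0.591, -3.045]
force: [-0.2, -0.0, -2.1]
width: 0.031
```

Run:
```python
from h import *
s=arm.get_state(); print(s['t'],s['eef_pos'],s['ee_rot'],s['width'],s['force'],s['moment'])
p,_=grab('scene','s3'); A=cv2.resize(p[60:280,200:480],None,fx=2.7,fy=2.7,interpolation=2)
cv2.imwrite('pics/s3c.png',A[:,:,::-1])
grab('top','t3')
```

```text
5.85 [ 0.55242263 -0.18567792  0.31190691] [ 3.14005405  0.59142462 -3.04460367] 0.03104308094830976 [-0.23378554 -0.02815288 -2.09358926] [-0.12740773  2.36880324 -0.03159067]
```

View pics/s3c.png

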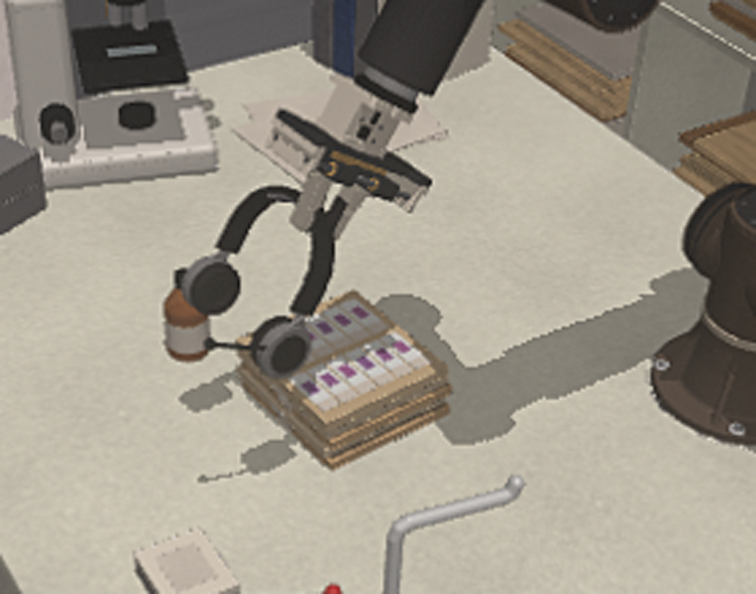

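View pics/t3.png

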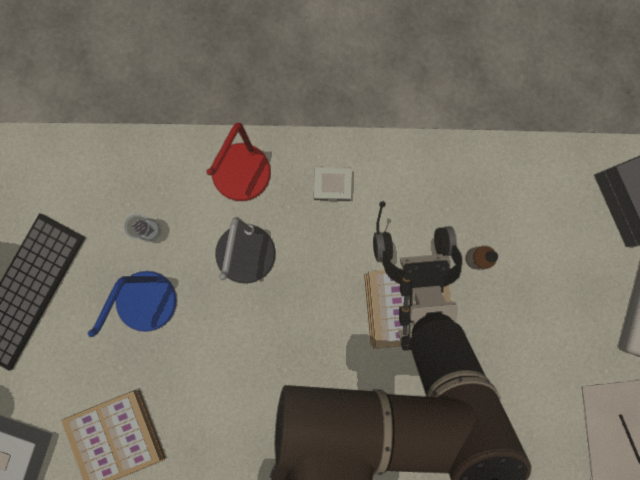

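```bash
cat >> h.py <<'E'
def crown_tool(): # crown in tool frame, from the grasp
    Rg=R.from_euler('xyz',[3.14,.592,-3.044]); return Rg.inv().apply(np.array([.542,-.2215,.161])-[.5524,-.1855,.1413])
def tcp_for(crown,Q,ct=None): return np.array(crown)-Q.apply(crown_tool() if ct is None else ct)
E
python3 - <<'E'
from h import *
print(crown_tool())
Q1=toolR(-2,0)[0];Q2=toolR(-9.4,0)[0]
plan([(tcp_for([.46,-.08,.33],Q1),Q1,12),(tcp_for([.443,.2225,.31],Q2),Q2,12)],-1)
E
```

```text
[ 0.00050693 -0.03477695 -0.02413622]
[[[0.006, 0.012, -0.003], [0.2, 2.8, 0.6], -1], [[0.006, 0.012, -0.003], [0.2, 2.8, 0.6], -1], [[0.006, 0.012, -0.003], [0.2, 2.8, 0.6], -1], [[0.006, 0.012, -0.002], [0.2, 2.8, 0.6], -1], [[0.007, 0.012, -0.002], [0.2, 2.8, 0.6], -1], [[0.007, 0.012, -0.002], [0.2, 2.9, 0.6], -1], [[0.007, 0.012, -0.001], [0.2, 2.9, 0.6], -1], [[0.007, 0.012, -0.001], [0.2, 2.8, 0.6], -1]]
[[[0.008, 0.012, -0.001], [0.2, 2.9, 0.6], -1], [[0.008, 0.012, -0.0], [0.2, 2.8, 0.7], -1], [[0.008, 0.012, -0.0], [0.1, 2.9, 0.6], -1], [[0.008, 0.012, -0.0], [0.2, 2.8, 0.7], -1], [[0.002, 0.025, 0.002], [-0.0, 0.0, 0.6], -1], [[0.002, 0.025, 0.002], [-0.0, 0.0, 0.6], -1], [[0.002, 0.025, 0.002], [-0.0, 0.0, 0.6], -1], [[0.003, 0.025, 0.001], [-0.0, 0.0, 0.6], -1]]
[[[0.003, 0.025, 0.002], [-0.0, 0.0, 0.6], -1], [[0.003, 0.025, 0.001], [-0.0, 0.0, 0.6], -1], [[0.004, 0.025, 0.002], [-0.0, 0.0, 0.6], -1], [[0.004, 0.025, 0.001], [-0.0, 0.0, 0.6], -1], [[0.004, 0.025, 0.002], [-0.0, 0.0, 0.6], -1], [[0.004, 0.025, 0.001], [-0.0, 0.0, 0.6], -1], [[0.004, 0.025, 0.002], [-0.0, 0.0, 0.7], -1], [[0.005, 0.024, 0.001], [-0.0, 0.0, 0.6], -1]]
end [0.4494 0.2565 0.2862] [-3.141  0.     2.978]
```

>>> step_arm --targets '[[[0.006, 0.012, -0.003], [0.2, 2.8, 0.6], -1], [[0.006, 0.012, -0.003], [0.2, 2.8, 0.6], -1], [[0.006, 0.012, -0.003], [0.2, 2.8, 0.6], -1], [[0.006, 0.012, -0.002], [0.2, 2.8, 0.6], -1], [[0.007, 0.012, -0.002], [0.2, 2.8, 0.6], -1], [[0.007, 0.012, -0.002], [0.2, 2.9, 0.6], -1], [[0.007, 0.012, -0.001], [0.2, 2.9, 0.6], -1], [[0.007, 0.012, -0.001], [0.2, 2.8, 0.6], -1]]'

```text
t: 6.75
eef_pos: [0.4918, -0.0924, 0.306]
ee_rot: [3.134, 0.195, -3.133]
force: [1.6, -0.2, -2.4]
width: 0.0314
```

>>> step_arm --targets '[[[0.008, 0.012, -0.001], [0.2, 2.9, 0.6], -1], [[0.008, 0.012, 0], [0.2, 2.8, 0.7], -1], [[0.008, 0.012, 0], [0.1, 2.9, 0.6], -1], [[0.008, 0.012, 0], [0.2, 2.8, 0.7], -1], [[0.002, 0.025, 0.002], [0, 0, 0.6], -1], [[0.002, 0.025, 0.002], [0, 0, 0.6], -1], [[0.002, 0.025, 0.002], [0, 0, 0.6], -1], [[0.003, 0.025, 0.001], [0, 0, 0.6], -1]]'

```text
t: 7.55
eef_pos: [0.4568, 0.0567, 0.2962]
ee_rot: [3.141, -0.003, 3.063]
force: [0.6, 0.7, -2.5]
width: 0.0317
```

Run:
```python
from h import *
s=arm.get_state(); print(s['t'],s['eef_pos'],s['ee_rot'],s['width'],s['force'],s['moment'])
Q2=toolR(-9.4,0)[0]
plan([(tcp_for([.443,.2225,.31],Q2),Q2,8)],-1)
p,_=grab('scene','s4'); cv2.imwrite('pics/s4c.png',cv2.resize(p[60:340,220:540],None,fx=2.1,fy=2.1,interpolation=2)[:,:,::-1])
```

```text
7.55 [0.45675924 0.05673448 0.29615722] [ 3.14136606e+00 -2.60873058e-03  3.06319007e+00] 0.03165747315194139 [ 0.56088652  0.71791049 -2.48634057] [ 0.16747411 -0.1069051  -0.05794675]
[[[0.003, 0.025, 0.001], [0.0, -0.0, 0.6], -1], [[0.003, 0.025, 0.001], [0.0, -0.0, 0.6], -1], [[0.003, 0.025, 0.001], [0.0, -0.0, 0.6], -1], [[0.004, 0.025, 0.001], [0.0, -0.0, 0.6], -1], [[0.004, 0.025, 0.002], [0.0, -0.0, 0.6], -1], [[0.004, 0.024, 0.001], [0.0, -0.1, 0.6], -1], [[0.005, 0.024, 0.002], [0.0, -0.0, 0.7], -1], [[0.004, 0.025, 0.001], [0.0, -0.1, 0.6], -1]]
end [0.4497 0.2569 0.2862] [3.142e+00 1.000e-03 2.978e+00]
```

View pics/s4c.png

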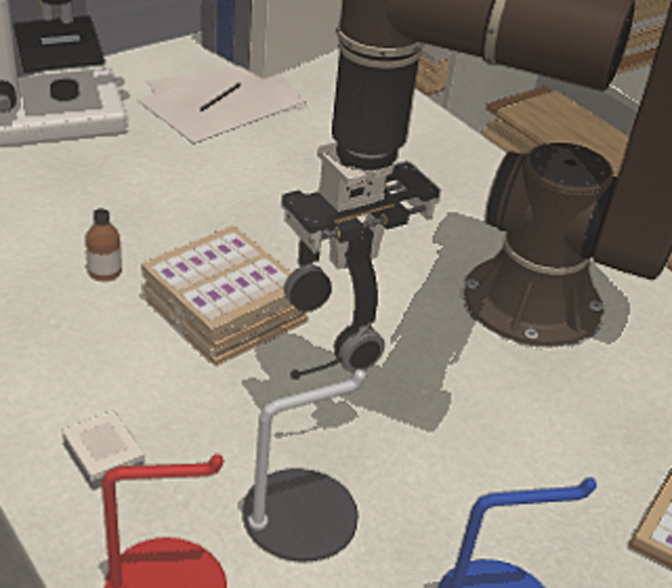

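>>> step_arm --targets '[[[0.003, 0.025, 0.001], [0, 0, 0.6], -1], [[0.003, 0.025, 0.001], [0, 0, 0.6], -1], [[0.003, 0.025, 0.001], [0, 0, 0.6], -1], [[0.004, 0.025, 0.001], [0, 0, 0.6], -1], [[0.004, 0.025, 0.002], [0, 0, 0.6], -1], [[0.004, 0.024, 0.001], [0, 0, 0.6], -1], [[0.005, 0.024, 0.002], [0, 0, 0.7], -1], [[0.004, 0.025, 0.001], [0, 0, 0.6], -1]]'

```text
t: 8.4
eef_pos: [0.4493, 0.2569, 0.2862]
ee_rot: [3.142, -0.003, 2.978]
force: [-0.1, -0.5, -2.4]
width: 0.0313
```

Run:
```python
from h import *
s=arm.get_state(); print(s['t'],s['eef_pos'],s['ee_rot'],s['width'],s['force'],s['moment'])
for n in('scene','top'):
    p,d=grab(n,n+'5'); W=cloud(n,d); hsv=cv2.cvtColor(p,cv2.COLOR_RGB2HSV).astype(int)
    o=W-np.array([.443,.2225,.31]); c,sn=np.cos(np.radians(9.4)),np.sin(np.radians(9.4))
    L=np.stack([c*o[...,0]-sn*o[...,1], sn*o[...,0]+c*o[...,1], o[...,2]],-1) # expected headset frame, origin crown
    np.save('pics/L5_'+n,L)
    # cups
    for sg in(1,-1):
        m=(abs(L[...,0])<.06)&(sg*L[...,1]>.04)&(sg*L[...,1]<.11)&(L[...,2]<-.10)&(L[...,2]>-.2)
        if m.sum()>5: P=L[m]; print(n,'cup',sg,m.sum(),P.min(0).round(3),P.max(0).round(3))
    m=(abs(L[...,0])<.045)&(L[...,1]<.0)&(L[...,1]>-.1)&(L[...,2]<.02)&(L[...,2]>-.1); P=L[m]
    if len(P): print(n,'band -y side',len(P),P.min(0).round(3),P.max(0).round(3))
p=np.load('pics/scene5.npz')['p']; cv2.imwrite('pics/s5c.png',cv2.resize(p[100:340,260:500],None,fx=2.5,fy=2.5,interpolation=2)[:,:,::-1])
p=np.load('pics/top5.npz')['p']; cv2.imwrite('pics/t5c.png',cv2.resize(p[180:380,140:360],None,fx=2.9,fy=2.9,interpolation=2)[:,:,::-1])
```

```text
8.4 [0.44933633 0.25693592 0.28619781] [ 3.14155053e+00 -2.79448115e-03  2.97787379e+00] 0.03131114710971777 [-0.08671537 -0.53893565 -2.37231747] [ 0.1364655  -0.1272352   0.05587633]
scene cup 1 506 [-0.034  0.052 -0.186] [ 0.059  0.095 -0.1  ]
scene cup -1 456 [-0.031 -0.089 -0.183] [ 0.035 -0.049 -0.102]
scene band -y side 36 [-0.001 -0.08  -0.1  ] [ 0.02  -0.069 -0.07 ]
top cup -1 321 [-0.033 -0.084 -0.18 ] [ 0.034 -0.048 -0.101]
top band -y side 713 [-0.014 -0.076 -0.099] [ 0.018 -0.     0.006]
```

View pics/s5c.png

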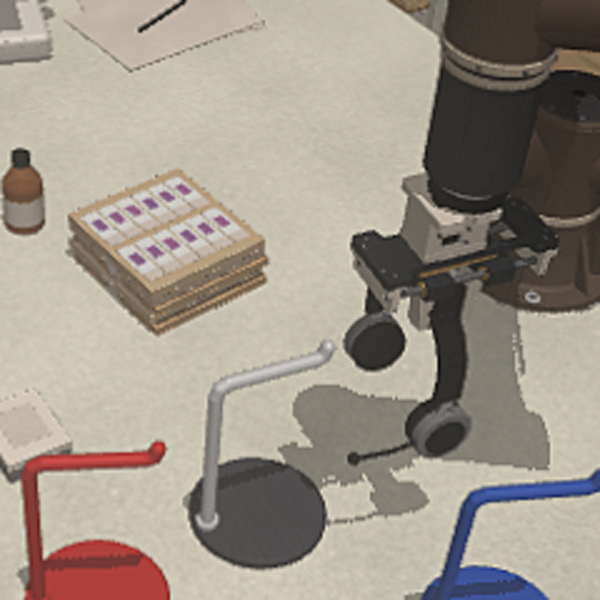

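View pics/t5c.png

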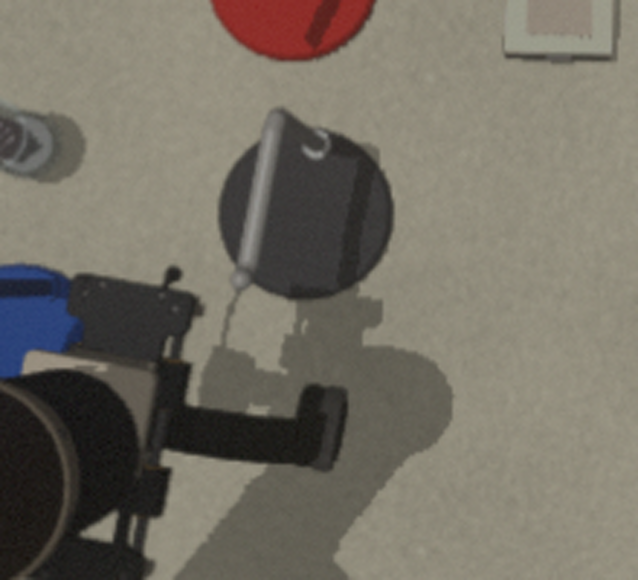

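Run:
```python
from h import *
Q2=toolR(-9.4,0)[0]
plan([(tcp_for([.611,.1945,.31],Q2),Q2,10),(tcp_for([.611,.1945,.262],Q2),Q2,6)],-1)
```

```text
[[[-0.017, -0.0, -0.0], [-0.0, -0.0, 0.0], -1], [[-0.017, -0.0, -0.0], [-0.0, -0.0, 0.0], -1], [[-0.017, -0.0, -0.0], [-0.0, -0.0, 0.0], -1], [[-0.017, -0.0, -0.0], [-0.0, -0.0, 0.0], -1], [[-0.017, -0.0, -0.0], [-0.0, -0.0, 0.0], -1], [[-0.017, -0.0, -0.0], [-0.0, -0.0, 0.0], -1], [[-0.017, -0.001, -0.0], [-0.0, -0.0, 0.0], -1], [[-0.017, -0.0, -0.0], [-0.0, -0.1, 0.0], -1]]
[[[-0.017, -0.001, -0.0], [-0.0, -0.0, 0.1], -1], [[-0.017, -0.0, -0.001], [-0.0, -0.1, 0.0], -1], [[-0.0, -0.0, 0.008], [-0.0, 0.0, 0.0], -1], [[-0.0, -0.0, 0.008], [-0.0, 0.0, 0.0], -1], [[-0.0, -0.0, 0.008], [-0.0, 0.0, 0.0], -1], [[-0.0, -0.0, 0.008], [-0.0, 0.0, 0.0], -1], [[-0.0, -0.0, 0.008], [-0.0, 0.0, 0.0], -1], [[-0.0, -0.0, 0.008], [-0.0, 0.0, 0.0], -1]]
end [0.6171 0.229  0.2383] [-3.142  0.     2.978]
```

>>> step_arm --targets '[[[-0.017, 0, 0], [0, 0, 0], -1], [[-0.017, 0, 0], [0, 0, 0], -1], [[-0.017, 0, 0], [0, 0, 0], -1], [[-0.017, 0, 0], [0, 0, 0], -1], [[-0.017, 0, 0], [0, 0, 0], -1], [[-0.017, 0, 0], [0, 0, 0], -1], [[-0.017, -0.001, 0], [0, 0, 0], -1], [[-0.017, 0, 0], [0, -0.1, 0], -1]]'

```text
t: 9.3
eef_pos: [0.5852, 0.2317, 0.2859]
ee_rot: [-3.141, -0.001, 2.977]
force: [-0.3, 0.2, -3.8]
width: 0.0314
```

>>> step_arm --targets '[[[-0.017, -0.001, 0], [0, 0, 0.1], -1], [[-0.017, 0, -0.001], [0, -0.1, 0], -1], [[0, 0, 0.008], [0, 0, 0], -1], [[0, 0, 0.008], [0, 0, 0], -1], [[0, 0, 0.008], [0, 0, 0], -1], [[0, 0, 0.008], [0, 0, 0], -1], [[0, 0, 0.008], [0, 0, 0], -1], [[0, 0, 0], [0, 0, 0], -1]]'

```text
t: 10.1
eef_pos: [0.616, 0.2259, 0.2457]
ee_rot: [-3.14, -0.001, 2.977]
force: [-0.3, -0.5, -3.0]
width: 0.0309
```

Run:
```python
from h import *
s=arm.get_state(); print(s['t'],s['eef_pos'],s['ee_rot'],s['width'],s['force'],s['moment'])
Q=R.from_euler('xyz',s['ee_rot']); print('crown',s['eef_pos']+Q.apply(crown_tool()))
for n in('scene','top'):
    p,d=grab(n,n+'6')
p=np.load('pics/scene6.npz')['p']; cv2.imwrite('pics/s6c.png',cv2.resize(p[130:340,260:470],None,fx=2.8,fy=2.8,interpolation=2)[:,:,::-1])
p=np.load('pics/top6.npz')['p']; cv2.imwrite('pics/t6c.png',cv2.resize(p[180:380,140:360],None,fx=2.9,fy=2.9,interpolation=2)[:,:,::-1])
```

```text
10.1 [0.61601359 0.22587688 0.24571327] [-3.13978539e+00 -9.71167861e-04  2.97682473e+00] 0.030908796928831642 [-0.27078024 -0.45293757 -3.00558108] [ 0.11927913 -0.02618335 -0.06439916]
crown [0.60983964 0.19169331 0.26991278]
```

View pics/s6c.png

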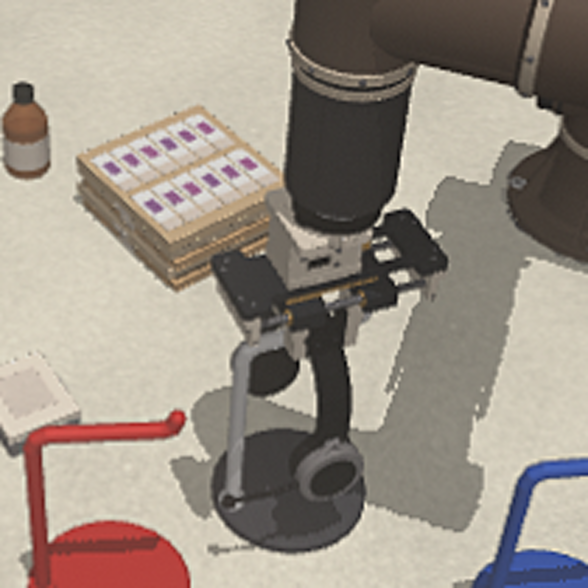

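View pics/t6c.png

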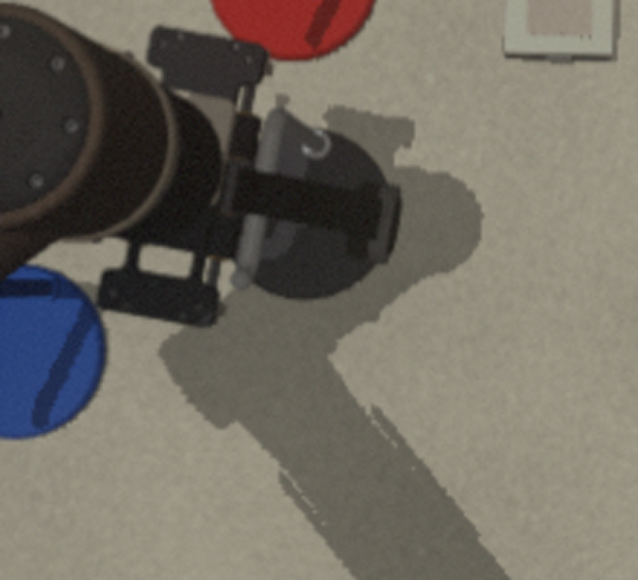

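>>> step_arm --targets '[[[0, 0.001, 0.003], [0, 0, 0], -1], [[0, 0.001, 0.003], [0, 0, 0], -1], [[0, 0, 0.003], [0, 0, 0], -1], [[0, 0, 0.003], [0, 0, 0], -1], [[0, 0, 0.002], [0, 0, 0], -1], [[0, 0, 0.001], [0, 0, 0], -1], [[0, 0, 0], [0, 0, 0], -1], [[0, 0, 0], [0, 0, 0], -1]]'

```text
t: 11.0
eef_pos: [0.6173, 0.2279, 0.2323]
ee_rot: [-3.141, 0.001, 2.977]
force: [-0.1, 1.0, -2.5]
width: 0.0311
```

>>> step_arm --targets '[[[0, 0, 0.001], [0, 0, 0], -1], [[0, 0, 0], [0, 0, 0], -1], [[0, 0, 0.001], [0, 0, 0], -1], [[0, 0, 0], [0, 0, 0], -1], [[0, 0, 0], [0, 0, 0], -1], [[0, 0, 0], [0, 0, 0], -1], [[0, 0, 0], [0, 0, 0], -1], [[0, 0, 0], [0, 0, 0], -1]]'

```text
t: 11.8
eef_pos: [0.6172, 0.2279, 0.2302]
ee_rot: [-3.141, 0.001, 2.977]
force: [0.1, -0.2, -1.9]
width: 0.0314
```

Run:
```python
from h import *
s=arm.get_state(); print(s['t'],s['eef_pos'],s['ee_rot'],s['width'],s['force'],s['moment'])
Q=R.from_euler('xyz',s['ee_rot']); print('crown',s['eef_pos']+Q.apply(crown_tool()))
```

```text
11.8 [0.61724945 0.22792243 0.2302018 ] [-3.14097463e+00  7.96065622e-04  2.97653428e+00] 0.031358934658943204 [ 0.11610646 -0.19046938 -1.90586317] [ 0.20043773 -0.07349445 -0.00390285]
crown [0.6110187  0.19371932 0.2543591 ]
```

Crown is at about 0.254, just above contact. I'll go down in 1 mm steps.

>>> step_arm --targets '[[[0, 0, 0.001], [0, 0, 0], -1], [[0, 0, 0], [0, 0, 0], -1], [[0, 0, 0.001], [0, 0, 0], -1], [[0, 0, 0], [0, 0, 0], -1], [[0, 0, 0.001], [0, 0, 0], -1], [[0, 0, 0], [0, 0, 0], -1], [[0, 0, 0], [0, 0, 0], -1], [[0, 0, 0], [0, 0, 0], -1]]'

```text
t: 12.6
eef_pos: [0.6173, 0.2279, 0.2275]
ee_rot: [-3.141, 0.001, 2.977]
force: [-1.2, 0.0, 1.3]
width: 0.0316
```

>>> step_arm --targets '[[[0, 0, 0], [0, 0, 0], -0.2], [[0, 0, 0], [0, 0, 0], -0.1], [[0, 0, 0], [0, 0, 0], 0.1], [[0, 0, 0], [0, 0, 0], 0.3], [[0, 0, 0], [0, 0, 0], 0.5], [[0, 0, 0], [0, 0, 0], 0.5], [[0, 0, 0], [0, 0, 0], 0.5], [[0, 0, 0], [0, 0, 0], 0.5]]' --grip_force 10

```text
t: 13.4
eef_pos: [0.6173, 0.2279, 0.2272]
ee_rot: [-3.141, 0.001, 2.976]
force: [-0.2, -0.6, 0.1]
width: 0.0657
```

Run:
```python
from h import *
s=arm.get_state(); print(s['t'],s['eef_pos'],s['width'],s['force'],s['moment'])
for n in('scene','top'): grab(n,n+'7')
p=np.load('pics/scene7.npz')['p']; cv2.imwrite('pics/s7c.png',cv2.resize(p[130:340,260:470],None,fx=2.8,fy=2.8,interpolation=2)[:,:,::-1])
```

```text
13.4 [0.61725622 0.22794591 0.22721426] 0.06565023904984148 [-0.1719494  -0.60139865  0.13906004] [ 0.08612232 -0.09346649 -0.05086737]
```

View pics/s7c.png

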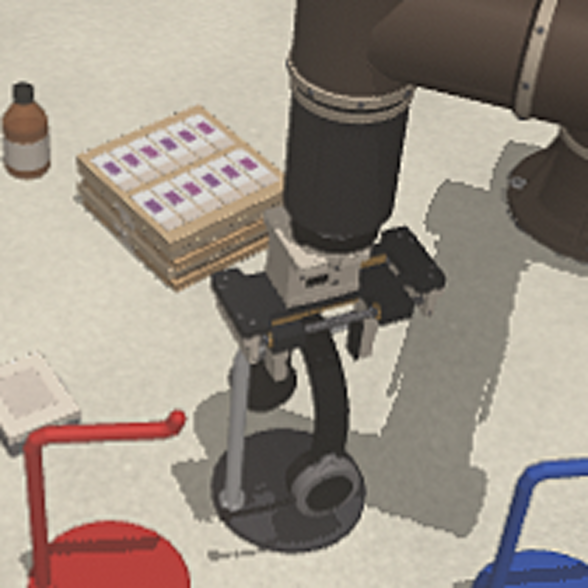

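>>> step_arm --targets '[[[0, 0, 0], [0, 0, 0], 0.5], [[0, 0, 0], [0, 0, 0], 0.5], [[0, 0, 0], [0, 0, 0], 0.5], [[0, 0, -0.005], [0, 0, 0], 0.5], [[0, 0, -0.01], [0, 0, 0], 0.5], [[0, 0, -0.015], [0, 0, 0], 0.5], [[0, 0, -0.02], [0, 0, 0], 0.5], [[0, 0, -0.02], [0, 0, 0], 0.5]]'

```text
t: 14.3
eef_pos: [0.6173, 0.2279, 0.2989]
ee_rot: [-3.141, 0.001, 2.977]
force: [0.9, 0.3, -0.4]
width: 0.0657
```

>>> step_arm --targets '[[[0, 0.02, -0.02], [0, 0, 0], 0.5], [[0, 0.03, -0.02], [0, 0, 0], 0.5], [[0, 0.03, -0.02], [0, 0, 0], 0.5], [[0.02, 0.03, -0.01], [0, 0, 0], 0.5], [[0.03, 0.03, 0], [0, 0, 0], 0.5], [[0.03, 0.03, 0], [0, 0, 0], 0.5], [[0.03, 0.03, 0], [0, 0, 0], 0.5], [[0.02, 0.02, 0], [0, 0, 0], 0.5]]'

```text
t: 15.1
eef_pos: [0.5234, 0.4685, 0.368]
ee_rot: [3.141, 0.001, 2.978]
force: [-0.0, -0.3, -0.3]
width: 0.0657
```

Run:
```python
from h import *
s=arm.get_state(); print(s['t'],s['eef_pos'],s['width'],s['force'],s['moment'])
c,sn=np.cos(np.radians(9.4)),np.sin(np.radians(9.4))
for n in('scene','top'):
    p,d=grab(n,n+'8'); W=cloud(n,d); o=W-np.array([.611,.1945,.235])
    L=np.stack([c*o[...,0]-sn*o[...,1], sn*o[...,0]+c*o[...,1], o[...,2]],-1)
    for sg in(1,-1):
        m=(abs(L[...,0])<.06)&(sg*L[...,1]>.045)&(sg*L[...,1]<.12)&(L[...,2]<-.08)&(L[...,2]>-.19)
        if m.sum()>5: P=L[m]; print(n,'cup',sg,m.sum(),P.min(0).round(3),P.max(0).round(3))
    hsv=cv2.cvtColor(p,cv2.COLOR_RGB2HSV)
    m=(abs(L[...,0])<.06)&(abs(L[...,1])<.08)&(L[...,2]>-.02)&(L[...,2]<.06)&(hsv[...,2]<70)
    P=L[m]; print('band',m.sum(),P.min(0).round(3),P.max(0).round(3)); Q=P[abs(P[:,1])<.015]; print('crown part',len(Q),Q.min(0).round(3),Q.max(0).round(3))
    r=cv2.minAreaRect(P[:,:2].astype(np.float32)); print(r)
p=np.load('pics/scene8.npz')['p']; cv2.imwrite('pics/s8c.png',cv2.resize(p[130:340,260:470],None,fx=2.8,fy=2.8,interpolation=2)[:,:,::-1])
p=np.load('pics/top8.npz')['p']; cv2.imwrite('pics/t8c.png',cv2.resize(p[180:380,140:360],None,fx=2.9,fy=2.9,interpolation=2)[:,:,::-1])
```

```text
15.1 [0.52339082 0.46846979 0.36799582] 0.06567545842108727 [-0.02687943 -0.34365695 -0.32592316] [ 0.06624326 -0.11115252  0.01559279]
scene cup 1 514 [-0.029  0.054 -0.168] [ 0.059  0.096 -0.08 ]
scene cup -1 339 [-0.028 -0.087 -0.172] [ 0.037 -0.047 -0.098]
band 485 [-0.012 -0.059 -0.02 ] [0.021 0.075 0.024]
crown part 101 [-0.012 -0.015  0.014] [0.02  0.015 0.023]
((0.00413163285702467, 0.007551603019237518), (0.033068254590034485, 0.1339045763015747), 0.03474220260977745)
top cup 1 210 [-0.03   0.056 -0.161] [ 0.059  0.089 -0.1  ]
top cup -1 274 [-0.031 -0.088 -0.165] [ 0.036 -0.051 -0.081]
band 949 [-0.059 -0.071 -0.02 ] [0.059 0.071 0.026]
crown part 226 [-0.059 -0.015 -0.002] [0.059 0.015 0.026]
((0.0020786523818969727, -0.00025770068168640137), (0.13135778903961182, 0.10171212255954742), 57.346458435058594)
```

View pics/s8c.png

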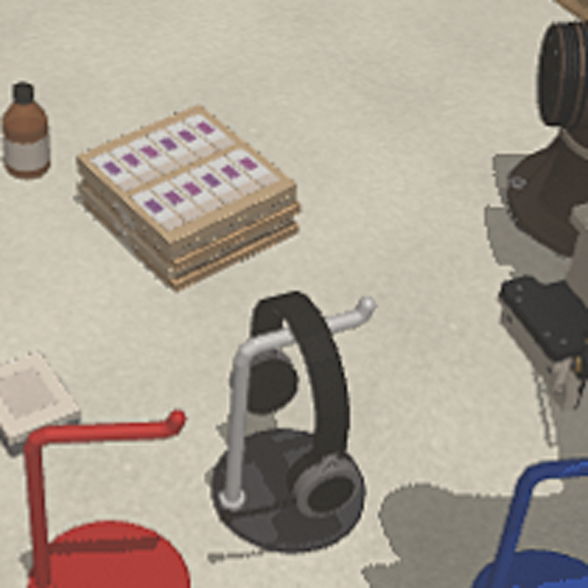

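View pics/t8c.png

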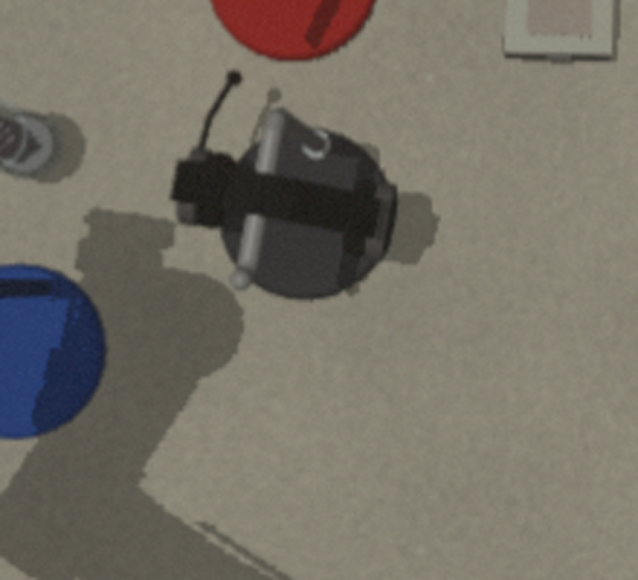

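>>> step_arm --targets '[[[0, 0, 0], [0, 0, 0], 0.5], [[0, 0, 0], [0, 0, 0], 0.5], [[0, 0, 0], [0, 0, 0], 0.5], [[0, 0, 0], [0, 0, 0], 0.5], [[0, 0, 0], [0, 0, 0], 0.5], [[0, 0, 0], [0, 0, 0], 0.5], [[0, 0, 0], [0, 0, 0], 0.5], [[0, 0, 0], [0, 0, 0], 0.5]]'

```text
t: 16.0
eef_pos: [0.5251, 0.4663, 0.367]
ee_rot: [-3.141, 0.001, 2.976]
force: [-0.5, 0.0, -0.0]
width: 0.0657
```

Run:
```python
from h import *
a=np.load('pics/scene8.npz')['p'].astype(int); p,d=grab('scene','scene9'); print('changed px',(abs(p-a).max(2)>40)[200:330,300:400].sum())
p0=np.load('pics/scene0.npz')['p'].astype(int); D=abs(p-p0).max(2)>45
for nm,(u0,u1,v0,v1) in dict(box=(245,292,252,295),bottle=(255,282,155,198),jar=(385,418,345,395)).items(): print(nm,D[v0:v1,u0:u1].sum())
ticket.job_done()
```

```text
changed px 17
box 0
bottle 10
jar 162
the job is handed in; nothing more can be done
```

Run:
```python
import cv2,numpy as np
a=cv2.imread('pics/scene0.png')[320:420,360:460];b=cv2.imread('pics/scene9.png')[320:420,360:460]
cv2.imwrite('pics/jar.png',cv2.resize(np.hstack([a,b]),None,fx=3.5,fy=3.5))
```

```text
(no output)
```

View pics/jar.png

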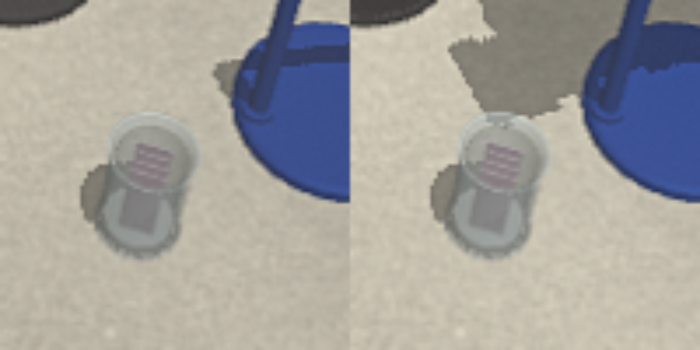

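The headset now hangs on the bar of the grey stand (the one with the black base). I left the red and blue look-alikes alone and handed the job in at about 16 s.

I gripped the band 34 mm to the +y side of the crown, lifted it clear of the trays, turned it upright and brought it in over the bar's free end. I lowered it until it touched, let go, and backed the gripper away.

**Hang:** In the last measurements the crown sat about 18 mm above the bar's axis and about 4 mm from the bar's middle along it. The band lay square across the bar. The two cup bottoms were within about 4 mm of each other, roughly 65 mm above the desk.

**At rest:** Pictures 0.9 s apart showed almost no change around the headset (17 pixels). The gripper was well clear, and the wrist force read near zero.

**Bystanders:** The slide box and bottle look unmoved (0 and 10 changed pixels). My pixel check flagged the staining jar (162 changed pixels). I only compared its pictures side by side after handing in: the change is the arm's shadow, and the jar stands where it was.

**Failed measurement:** The top-view fit of the band's direction was useless because it picked up the dark base as well. The squareness figure comes from the scene view and the top picture.

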